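# Push a fresh print under the spring-closed dust cover

## Task

The printed part lying on the deck of the dust-cover fixture is still wet: slide it under the cover to dry, without gripping or lifting it. With one fingertip press the long plate beside the deck down to hold the spring-closed flap open, and with the other push the part in from behind until all of it is beyond the flap's apron; then let the flap close by itself. The flap must not be pushed against or dropped on the part, and the other things round it stay where they are.

Things in the scene. Friction and masses are not known exactly. Their poses are not given: they have to be found in the camera images.
- cover_fixture: Fixed dust-cover fixture: grey deck, top 12 mm above the table, with a guided lane and a grey hood over its far half. Origin on the table under the lane's centre line at the apron's front face; x = pushing direction (into the hood), y left, z up. Deck x -185 to 156 mm, y -36 to 27 mm. Rails 7 mm high from x = -145 mm to the far end leave a lane 49 mm wide (y -24.5 to 24.5).
- lane_mouth (a point): Point on the deck in the middle between the near ends of the rails: fixture x = -145, y = 0, z = 12 mm. The lane runs from here to a wall at x = 152 mm that stops the part. Beyond x = 30 mm a fixed ledge, z = 25 to 27 mm, covers the lane's right edge (y below -16.5 mm).
- flap (a joint): Angle of the flap: 0 shut, 1.13 rad (65 degrees) fully open, sprung shut. Hinge line along the fixture's x at y = 29.5, z = 12 mm. Lane side: the hood (x 0 to 150 mm, reaching 46 mm from the hinge, roof at z = 25 to 27 mm when shut) and its apron; other side: the press plate. Open, the hood stands up on the hinge side, its top 61 mm above the table.
- apron (a point): Middle of the lower edge of the apron: a plate at the hood's front end (fixture x 0 to 3 mm, y -14.5 to 9.5 mm) that hangs to 3 mm above the deck and bars the lane when shut; pushing along the lane cannot open it. With the flap fully open a finger on the lane's centre line may pass it by 15 mm.
- press_plate (a point): Point on the press plate 32 mm from the hinge, at fixture x = -140 mm. Aluminium plate 207 mm long (fixture x -182 to 25), 65 wide, 3 thick. Shut, it stands outwards at 65 degrees from level, upper edge at y = 57, z = 71 mm. Fully down it is level, out to y = 94.5, top 13.5 mm above the table (1.5 above the deck). Pressing there takes 1 to 2 N at first, 3 to 4 N when down; a fingertip can slide along it.
- printed_part: The part to push in: flat leaf-shaped moulding 130 x 45 x 8 mm, about 30 g, lying on the deck in the lane in front of the apron. Origin at the middle of its underside; its length is along its own y, the pointed end at y = +65 mm towards the apron, the blunt rounded end at y = -65 mm, where it is pushed.
- second_part: Bystander: a like part 130 x 45 x 8 mm lying on the table left of the fixture, not to be used.
- loupe: Bystander: small black folding magnifier, 40 x 40 x 42 mm, left of the fixture.
- star_knob: Bystander: black star knob, 40 mm, 22 mm high, right of the fixture.
- push_fitting: Bystander: small hose fitting, 16 x 38 x 14 mm, right of the fixture.
- masking_roll: Bystander: roll of tape, 104 mm across, 25 mm high, right of the fixture.
Mind the look-alikes: they are no part of the job. Leave any orange look-alike of the printed_part alone.

How it is judged:
By the outcome, as a careful person would: the job done as asked, in the order asked, and still so for the second after the job is handed in, with the robot touching nothing.
It also fails if it takes over 48 s, if anything falls off the work surface, if the arm or the gripper's body presses on something with over 40 N, if the wrist force passes 120 N, or if a joint passes its speed limit or range.

## Robot

A 6-joint arm with a two-finger parallel gripper is mounted at the origin on a cart in front of the work surface, level with it; the furniture and walls round the work are solid. World frame = base frame: x ahead of the robot, y to its left, z up, the work surface at z = 0. Lengths are in mm, angles in rad, forces in N, time in s.
With the tool pointing down it reaches from about 275 to 825 mm from the base axis. Payload 4.9 kg.
Tool frame: the origin (TCP) lies at the very end of the fingers, on their centre line; the grasp point (between the pads) lies 19 mm behind it; z points along the fingers, y is the direction in which the jaws open and shut (so a half turn about z gives the same grasp; the last joint's range is limited). The gripper opens to 85 mm and grips with 20 to 120 N. Pads are 22 mm wide; open, the fingers measure 114 mm over their backs; the gripper's body (76 mm by 85 mm) begins 54 mm behind the grasp point. The pads swing forward as they close: fully open they stand 13 mm farther back than shut.
Start: joints at [-1.451, 0.326, -0.193, 1.052, 0, 1.437], TCP at [138.107, -532.395, 231.281] pointing down, gripper open.
Joint ranges: [-2.65, 2.65], [-0.97, 1.79], [-1.3, 1.35], [-1.93, 2.1], [-1.47, 1.37], [-3.14, 3.14]. Speed limits (rad/s): [2.57, 2.57, 3.14, 3.14, 3.14, 3.14].

## Interface

Orientations are given as [roll, pitch, yaw] about the fixed x, y, z axes, in that order (R = Rz(yaw) Ry(pitch) Rx(roll)).
In Python, from bench import bot, solve_ik, imaging gives the robot as it stands. Calls block until the motion is done:
- bot.move_ptp(position, orientation): joint-space move of the TCP to a pose.
- bot.movel(position, rot=None, max_speed=150, threshold=None): straight line of the TCP; rot=None keeps the orientation; max_speed is the mean speed in mm/s. With threshold (N) it stops when the force on the tool has changed by that much, and returns True; else False.
- bot.move_j(angles): joint-space move.
- bot.grip(opening, effort=None): opening from 0.0 (shut) to 1.0 (fully open); effort is the grip in N (None keeps the last); returns when the fingers have stopped.
- bot.dwell(seconds).
- solve_ik(position, orientation): joint angles nearest the present ones, or None.
- bot.get_state(): the state.
- imaging.capture(name): name is "side" or "top"; returns the picture (480x640x3 uint8, blue, green, red); there is no depth.
- imaging.camera_model(name): a dict with "K" (3x3 intrinsics, pixels), "position" and "rotation" of the camera in the world. Camera axes: x right, y up, looking along -z (the intrinsics and any distortion apply to the point x, -y, -z); pixel columns grow to the right and rows downward; lengths in mm; the calibration is good to about 2 mm. A picture is of the moment at which its call begins. camera_model takes no time and is no camera call.
A pose or a line that the arm cannot do raises bot.IKError and nothing moves.
- bot.sign_off(): hands the job in, once; it reports no verdict.
The state is a dict: "t": time; "qpos": joint angles; "joint_velocities": joint speeds; "effort": joint torques, N m; "tcp_pos": TCP position; "orientation": TCP orientation; "contact_force": force on the tool from outside, world axes, zero at the start; "wrist_torque": the same for the moment, N m; "opening": opening from 0.0 (shut) to 1.0 (fully open).
Only numpy, scipy, OpenCV 4.12 (cv2) and the standard library are available. Lean on these libraries where they do the work, as an engineer would, in place of code of your own. Each camera call takes 0.05 s, during which the arm holds its last target.

## Working session

There is one attempt and no reset: what is moved stays moved. The work goes in short steps, each a Python script; the robot and the scene stay as the last script left them, time stands still between calls to the robot, and variables do not carry over. Pictures are saved under pics/ and viewed, and the job is handed in when it is done.

```bash
ls; mkdir -p pics; python3 - <<'E'
from bench import bot, solve_ik, imaging
import cv2
for n in("side","top"):
    cv2.imwrite(f"pics/{n}0.png",imaging.capture(n)); m=imaging.camera_model(n); print(n,m)
print(bot.get_state())
E
```

```text
pics
side {'K': array([[540.48570376,   0.        , 325.53320612],
       [  0.        , 540.48570376, 243.56215572],
       [  0.        ,   0.        ,   1.        ]]), 'position': array([  603.63112701, -1123.10350645,   552.94392149]), 'rotation': array([ 1.14365301, -0.02227268,  0.01257096])}
top {'K': array([[566.24677474,   0.        , 313.46459368],
       [  0.        , 566.24677474, 234.95235043],
       [  0.        ,   0.        ,   1.        ]]), 'position': array([ 504.3571335 ,  -79.24117446, 1458.42769677]), 'rotation': array([ 0.07892644,  0.0069293 , -1.58518133])}
{'t': 0.1, 'qpos': array([-1.45122080e+00,  3.26901913e-01, -1.93495938e-01,  1.05205111e+00,
        3.01349676e-05,  1.43662295e+00]), 'joint_velocities': array([-0.00041809, -0.00158884,  0.0024441 ,  0.00025599, -0.00058622,
        0.00118652]), 'effort': array([ 1.34107591e-03, -4.44238329e+01,  2.63038141e+01,  7.88693433e-03,
       -1.48690569e-04,  4.68301749e-06]), 'tcp_pos': array([ 138.03700784, -531.82808982,  230.55809264]), 'orientation': array([-3.13995890e+00, -2.50938860e-04,  2.53748677e-01]), 'contact_force': array([0.11766762, 0.02382637, 0.39121711]), 'wrist_torque': array([ 0.03500984, -0.01880586, -0.01926108]), 'opening': 0.9991633737158978}
```

View pics/top0.png

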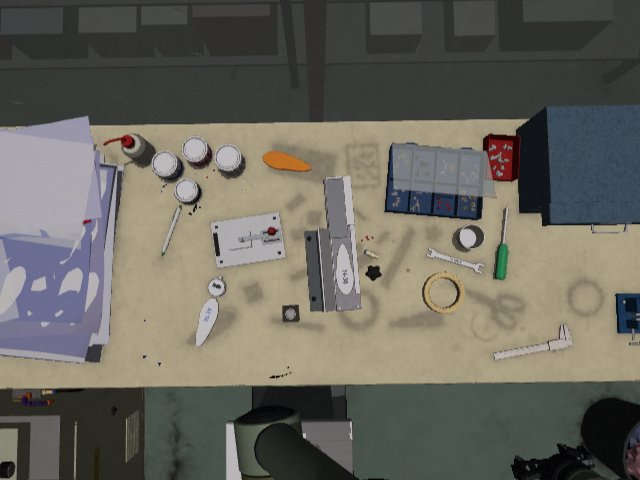

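View pics/side0.png

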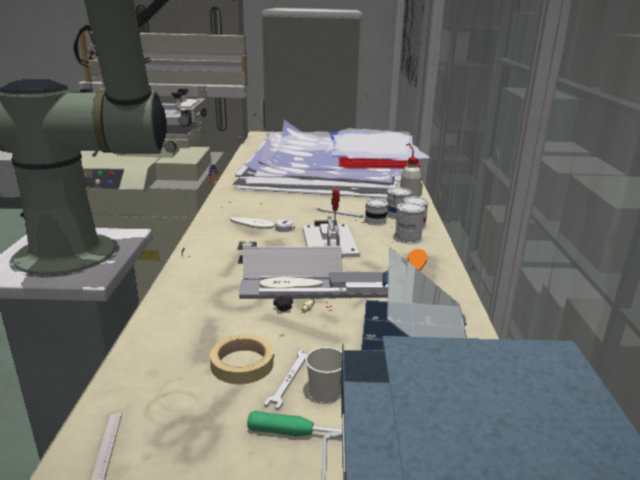

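The white part at top px (345,268) lies in the fixture lane. The look-alikes are a white one at (207,322), which is second_part, and an orange one at (287,160). I choose (345,268) and check it in a close crop.

```bash
cat > h.py <<'E'
import numpy as np, cv2
from scipy.spatial.transform import Rotation as R
from bench import bot, solve_ik, imaging
def cam(n):
    m=imaging.camera_model(n); return m["K"],m["position"],R.from_euler("xyz",m["rotation"]).as_matrix()
def ray(n,uv):
    K,p,r=cam(n); d=np.linalg.inv(K)@[uv[0],uv[1],1]; return p, r@(d*[1,-1,-1])
def onz(n,uv,z):
    p,d=ray(n,uv); return p+d*(z-p[2])/d[2]
def proj(n,P):
    K,p,r=cam(n); c=(np.atleast_2d(P)-p)@r; c=c*[1,-1,-1]; q=c@K.T; return q[:,:2]/q[:,2:]
E
python3 - <<'E'
from h import *
im=cv2.imread("pics/top0.png")
c=im[165:325,290:400]; cv2.imwrite("pics/cropt.png",cv2.resize(c,None,fx=3.6,fy=3.6,interpolation=cv2.INTER_CUBIC))
im=cv2.imread("pics/side0.png")
c=im[230:320,225:405]; cv2.imwrite("pics/crops.png",cv2.resize(c,None,fx=4.4,fy=4.4,interpolation=cv2.INTER_CUBIC))
m=imaging.camera_model("top"); print(m.keys())
print(onz("top",(345,268),20),onz("side",(292,283),20))
E
```

```text
dict_keys(['K', 'position', 'rotation'])
[ 533.01538633 -149.6560998    20.        ] [ 534.65118358 -150.85961458   20.        ]
```

View pics/cropt.png

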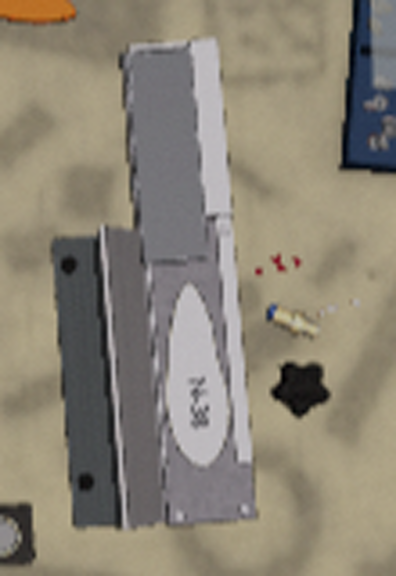

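View pics/crops.png

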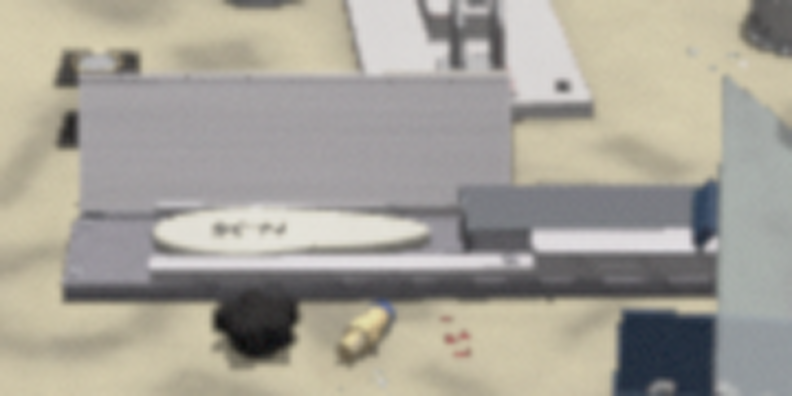

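The crop shows the white leaf-shaped part "SC-74" in the lane, with its pointed end towards the hood and its blunt end towards the robot. The two views agree on its position to 2 mm. Next I fit the fixture pose from the corners.

```bash
cat > fit.py <<'E'
from h import *
from scipy.optimize import least_squares
T=lambda a,b:(290+a/3.6-.36,165+b/3.6-.36)
S=lambda a,b:(225+a/4.4-.39,230+b/4.4-.39)
obs=[("top",(-185,-36,12),T(258,519)),("top",(-185,27,12),T(165,527)),("top",(-182,57,71),T(126,528)),("top",(25,57,71),T(100,227)),
("side",(-182,57,71),S(80,75)),("side",(25,57,71),S(512,75)),("side",(-185,-36,12),S(65,288)),("top",(-145,-24.5,19),T(238,461)),("side",(-145,-24.5,19),S(150,257)),("side",(0,-16.5,25),S(468,232)),("side",(-182,29.5,12),S(82,213))]
def w(p,P): 
    P=np.array(P,float); c,s=np.cos(p[2]),np.sin(p[2]); return np.array([p[0]+c*P[0]-s*P[1],p[1]+s*P[0]+c*P[1],P[2]])
def res(p): return np.concatenate([proj(n,w(p,P))[0]-uv for n,P,uv in obs])
if __name__=="__main__":
    s=least_squares(res,[600,-150,0],loss="soft_l1",x_scale=[100,100,.1]); print(s.x); print(res(s.x).reshape(-1,2).round(1))
    # part
    im=cv2.imread("pics/top0.png"); hsv=cv2.cvtColor(im,cv2.COLOR_BGR2HSV)
    m=((im.min(2)>190)).astype(np.uint8); m[:, :330]=0;m[:235]=0;m[305:]=0;m[:,354:]=0
    n,l,st,c=cv2.connectedComponentsWithStats(m); k=1+st[1:,4].argmax(); print(st[k],c[k])
    ys,xs=np.where(l==k); Q=np.array([onz("top",(x,y),20) for x,y in zip(xs,ys)])
    c_,s_=np.cos(s.x[2]),np.sin(s.x[2]); d=Q[:,:2]-s.x[:2]; f=np.c_[c_*d[:,0]+s_*d[:,1],-s_*d[:,0]+c_*d[:,1]]
    print("part fixture ext",f.min(0),f.max(0)); q=f-f.mean(0); u,sv,vt=np.linalg.svd(q,full_matrices=False); print(f.mean(0),vt[0])
    for a in range(-160,0,12):
        g=f[abs(f[:,0]-a)<4]; 
        if len(g): print(a,g[:,1].min().round(1),g[:,1].max().round(1))
E
python3 fit.py
```

```text
[ 6.12864742e+02 -1.38898364e+02  7.29558394e-02]
[[-0.5 -0.7]
 [ 0.6 -0.7]
 [-0.2  0.2]
 [-0.4 -0.7]
 [-0.2  1. ]
 [-0.2  0.5]
 [-0.8 -0.8]
 [-0.7  0.1]
 [ 0.3  0.1]
 [-0.1  0.6]
 [-0.5  0.6]]Traceback (most recent call last):
  File "fit.py", line 15, in <module>
    n,l,st,c=cv2.connectedComponentsWithStats(m); k=1+st[1:,4].argmax(); print(st[k],c[k])
                                                      ~~~~~~~~~~~~~~~^^
ValueError: attempt to get argmax of an empty sequence
```

```bash
sed -i 's/im.min(2)>190/im.min(2)>165/; s/m\[:,354:\]=0/m[:,356:]=0/' fit.py; python3 -c "
import cv2;im=cv2.imread('pics/top0.png');print(im[268,330:362].min(1))"; python3 fit.py|tail -16
```

```text
[ 97  99 120 145 108 119 123 186 186 186 185 184 186 184 189 184 187 185
 184 186 186 141 124  93 186 187 186 184  92 110 111 114]
 [-0.1  0.6]
 [-0.5  0.6]]
[336 244  18  50 543] [343.75322284 270.15653775]
part fixture ext [-143.67274952  -22.52888131] [-19.04087838  19.64680899]
[-85.52442722  -1.26190035] [-0.99998279  0.00586606]
-136 -15.4 12.5
-124 -18.8 16.7
-112 -22.5 18.3
-100 -21.2 19.6
-88 -19.8 19.0
-76 -18.0 15.3
-64 -16.6 14.1
-52 -15.5 13.2
-40 -13.7 9.5
-28 -9.6 5.9
-16 -2.9 -2.9
```

```bash
cat >> h.py <<'E'
FP=[612.86,-138.90,0.07296]
def W(x,y,z):
    c,s=np.cos(FP[2]),np.sin(FP[2]); return [FP[0]+c*x-s*y,FP[1]+s*x+c*y,z]
def F(p):
    c,s=np.cos(FP[2]),np.sin(FP[2]); d=np.array(p[:2])-FP[:2]; return np.array([c*d[0]+s*d[1],-s*d[0]+c*d[1],p[2]])
ORI=[np.pi,0,FP[2]]
def st(m=""):
    s=bot.get_state(); print(m,"t",round(s["t"],2),"fix",F(s["tcp_pos"]).round(1),"F",s["contact_force"].round(1),"T",s["wrist_torque"].round(2),"op",round(s["opening"],3)); return s
E
python3 - <<'E'
from h import *
bot.move_ptp(W(-170,16,150),ORI); st()
bot.grip(0.55,20); s=st(); print(s["qpos"].round(3),s["orientation"])
for n in("side","top"): cv2.imwrite(f"pics/{n}1.png",imaging.capture(n))
im=cv2.imread("pics/side1.png")[130:330,180:400]; cv2.imwrite("pics/s1c.png",cv2.resize(im,None,fx=3,fy=3,interpolation=cv2.INTER_CUBIC))
im=cv2.imread("pics/top1.png")[215:335,270:390]; cv2.imwrite("pics/t1c.png",cv2.resize(im,None,fx=4,fy=4,interpolation=cv2.INTER_CUBIC))
E
```

```text
t 1.94 fix [-169.8   15.2  150.2] F [ 0.3 -1.2 -1. ] T [-0.02 -0.04  0.  ] op 1.0
 t 2.41 fix [-170.    15.8  150. ] F [ 0.  -0.1  0.2] T [-0.03 -0.01  0.03] op 0.551
[-0.457  0.244 -0.535  0.792 -0.     2.612] [3.14157523e+00 1.26586589e-05 7.26381787e-02]
```

View pics/s1c.png

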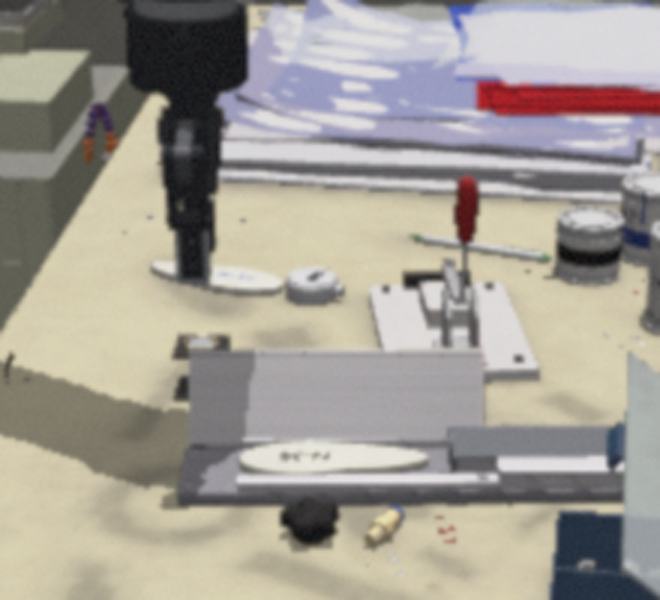

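View pics/t1c.png

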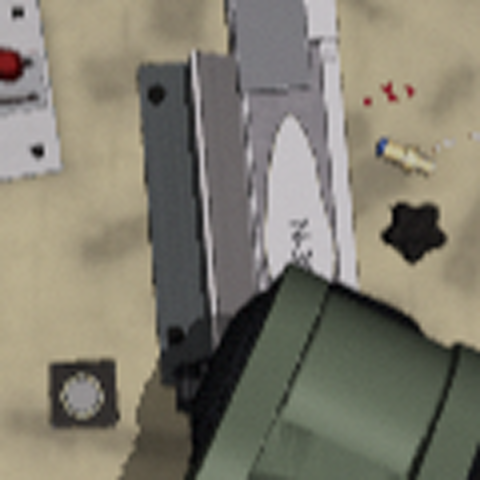

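```bash
python3 - <<'E'
from h import *
for a,b in((175,280),(212,280),(193,283)):
    p,d=ray("side",(180+a/3-.33,130+b/3-.33))
    for y in(-8,-22):
        # intersect fixture y plane
        n=np.array([-np.sin(FP[2]),np.cos(FP[2]),0]); o=np.array(W(0,y,0)); t=(n@(o-p))/(n@d); print(y,F(p+t*d).round(1))
E
```

```text
-8 [-182.3   -8.   153.6]
-22 [-180.9  -22.   159.3]
-8 [-158.7   -8.   153.5]
-22 [-157.6  -22.   159.3]
-8 [-170.9   -8.   151.5]
-22 [-169.7  -22.   157.3]
```

The pusher fingertip in the side view (px ~244,224) is at z≈155 with TCP at 150, so the tips stand about 5 mm back at this opening. Now I press the plate down.

```bash
python3 - <<'E'
from h import *
bot.movel(W(-167,13,75),rot=ORI,max_speed=120); st()
print(bot.movel(W(-167,13,40),max_speed=50,threshold=15)); st()
print(bot.movel(W(-167,29,18),max_speed=40,threshold=15)); st()
for n in("side","top"): cv2.imwrite(f"pics/{n}2.png",imaging.capture(n))
im=cv2.imread("pics/side2.png")[160:330,200:400]; cv2.imwrite("pics/s2c.png",cv2.resize(im,None,fx=3.5,fy=3.5,interpolation=cv2.INTER_CUBIC))
E
```

```text
t 3.28 fix [-166.7   12.8   75.4] F [-0.1  0.7  0.6] T [-0.01  0.02  0.04] op 0.551
False
 t 4.13 fix [-167.    12.7   40. ] F [ 0.5 -1.4  0. ] T [-0.28  0.09  0.02] op 0.554
False
 t 4.97 fix [-167.1   29.1   18. ] F [ 2.  -0.9  2.6] T [-0.24 -0.11 -0.05] op 0.552
```

View pics/s2c.png

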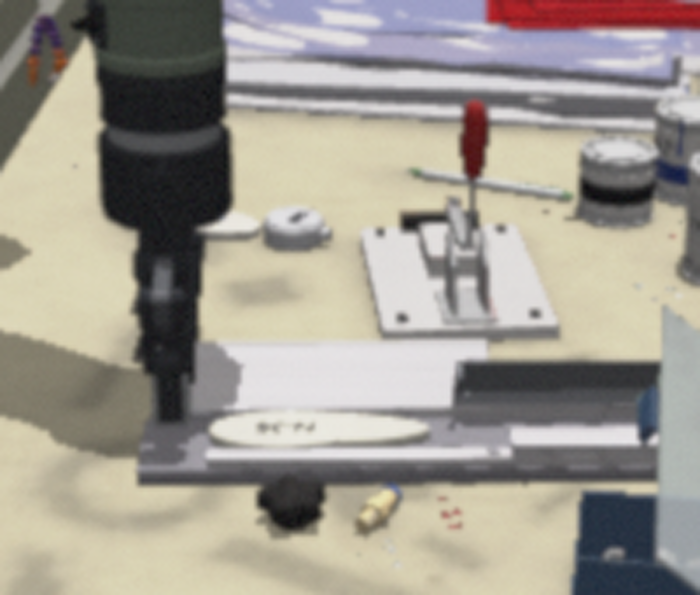

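The plate is nearly level and the hood stands open. The pusher finger is in the lane behind the part, with its tip at crop (170,420). Now I find the bottom stop by force.

```bash
python3 - <<'E'
from h import *
for z in (14,12,11,10,9,8,7,6,5):
    h=bot.movel(W(-167,29,z),max_speed=20,threshold=9); s=st(str(h))
    if h or s["contact_force"][2]>9: break
E
```

```text
False t 5.42 fix [-167.2   29.6   13.8] F [1.5 1.8 3.4] T [ 0.47 -0.12 -0.06] op 0.551
False t 5.67 fix [-167.2   29.4   11.8] F [1.2 1.8 2.2] T [ 0.55 -0.1   0.03] op 0.547
False t 5.92 fix [-167.2   29.3   10.9] F [0.3 3.2 3.2] T [ 0.69 -0.03 -0.  ] op 0.551
False t 6.17 fix [-167.2   29.3   10.6] F [-1.8  2.8 13.4] T [1.1  0.44 0.05] op 0.55
```

```bash
python3 - <<'E'
from h import *
bot.movel(W(-167,29,11.1),max_speed=20); st()
for x in (-150,-110,-60):
    h=bot.movel(W(x,29,11.1),max_speed=40,threshold=15); st(str(h))
    if h: break
for n in("side","top"): cv2.imwrite(f"pics/{n}3.png",imaging.capture(n))
im=cv2.imread("pics/side3.png")[160:330,200:400]; cv2.imwrite("pics/s3c.png",cv2.resize(im,None,fx=3.5,fy=3.5,interpolation=cv2.INTER_CUBIC))
im=cv2.imread("pics/top3.png")[155:325,290:420]; cv2.imwrite("pics/t3c.png",cv2.resize(im,None,fx=3.5,fy=3.5,interpolation=cv2.INTER_CUBIC))
E
```

```text
t 6.42 fix [-167.2   29.1   11.1] F [-0.1  2.6  4.1] T [ 0.66 -0.01 -0.01] op 0.552
False t 6.99 fix [-150.9   28.5   10.9] F [-2.8  0.3  6.2] T [0.2  0.62 0.05] op 0.55
False t 8.14 fix [-111.6   28.4   10.9] F [-4.4 -0.5  6.7] T [0.19 1.01 0.11] op 0.548
False t 9.54 fix [-61.6  28.4  10.9] F [-4.9 -1.2  8. ] T [0.17 1.05 0.11] op 0.545
```

View pics/s3c.png

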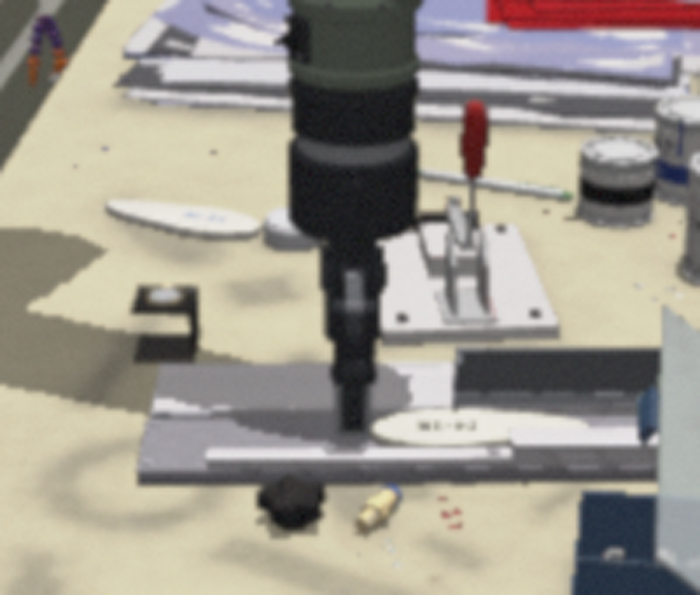

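View pics/t3c.png

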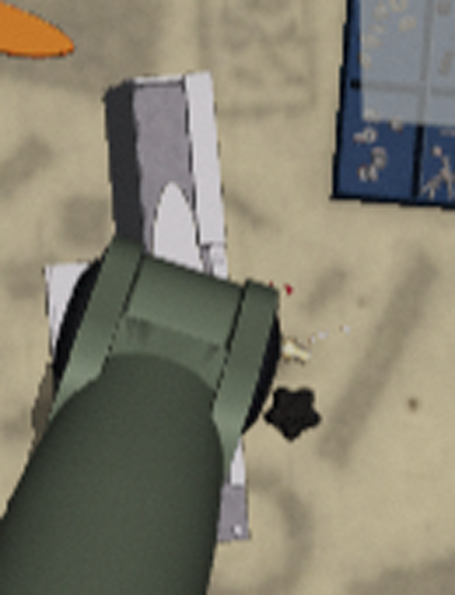

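The part is sliding straight in: blunt end at side crop (370,428) against the finger, tip in the open hood at top crop (175,185). The flap is fully open, so I continue.

```bash
python3 - <<'E'
from h import *
print(F(onz("side",(305.5,282),16)))
for x in (-25,-8,1.5):
    h=bot.movel(W(x,29,11.1),max_speed=40,threshold=10); st(str(h))
    if h: break
for n in("side","top"): cv2.imwrite(f"pics/{n}4.png",imaging.capture(n))
im=cv2.imread("pics/side4.png")[160:330,200:400]; cv2.imwrite("pics/s4c.png",cv2.resize(im,None,fx=3.5,fy=3.5,interpolation=cv2.INTER_CUBIC))
im=cv2.imread("pics/top4.png")[155:325,290:420]; cv2.imwrite("pics/t4c.png",cv2.resize(im,None,fx=3.5,fy=3.5,interpolation=cv2.INTER_CUBIC))
E
```

```text
[-50.93743321   4.84582542  16.        ]
False t 10.67 fix [-26.2  28.3  11. ] F [-3.2 -0.1  7.2] T [0.2  0.92 0.03] op 0.551
False t 11.24 fix [-8.5 28.2 11. ] F [-3.6 -0.1  6.1] T [0.15 0.52 0.04] op 0.547
False t 11.63 fix [ 1.1 28.2 11. ] F [-3.3 -0.1  5.9] T [0.16 0.4  0.09] op 0.552
```

View pics/s4c.png

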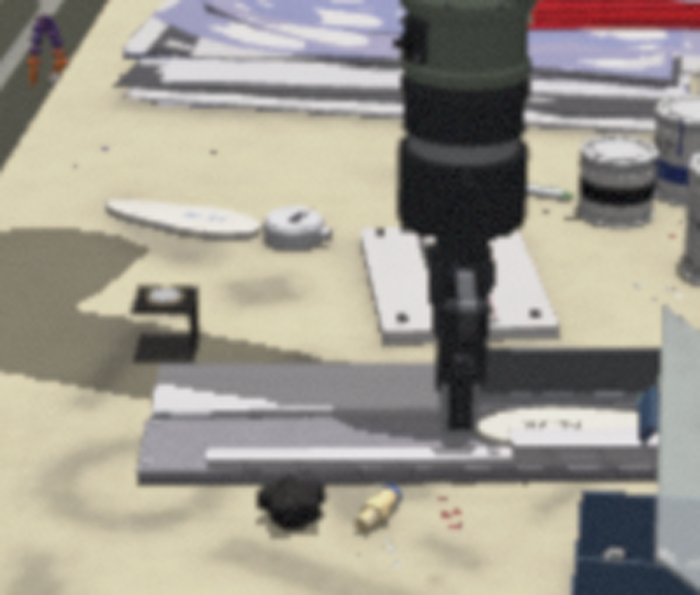

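View pics/t4c.png

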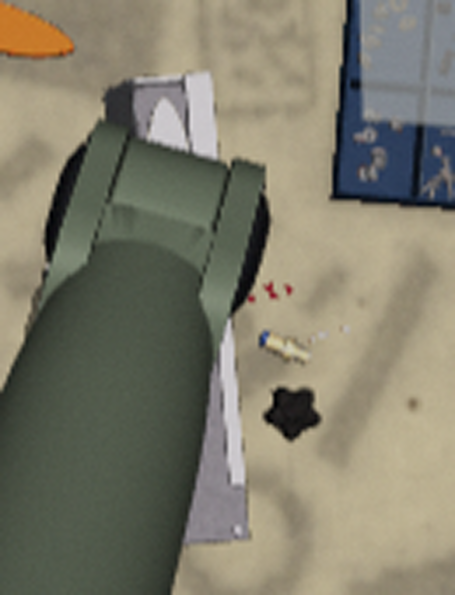

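```bash
python3 - <<'E'
from h import *
for uv in((336,281.5),(335,281.5),(337,281.5)): print(F(onz("side",uv,16)).round(1))
print("finger front",F(onz("side",(200+474/3.5,160+428/3.5),14)).round(1))
print("tip",F(onz("top",(290+163/3.5,155+96/3.5),20)).round(1))
E
```

```text
[12.5  5.8 16. ]
[10.4  5.8 16. ]
[14.6  5.7 16. ]
finger front [11.4  6.1 14. ]
tip [139.8  -3.5  20. ]
```

The blunt end is at x≈11 (side view 12.5, finger front 12, tip minus length 10). That is past the apron's 3 mm face and the tip is short of the wall. Next I back the finger out with the plate held, then release gently.

```bash
python3 - <<'E'
from h import *
h=bot.movel(W(-45,29,11.1),max_speed=50,threshold=12); st(str(h))
print(h)
for n in("side","top"): cv2.imwrite(f"pics/{n}5.png",imaging.capture(n))
im=cv2.imread("pics/side5.png")[160:330,200:400]; cv2.imwrite("pics/s5c.png",cv2.resize(im,None,fx=3.5,fy=3.5,interpolation=cv2.INTER_CUBIC))
E
```

```text
False t 12.82 fix [-45.7  29.1  10.9] F [-0.1 -0.1  5.6] T [0.07 0.18 0.03] op 0.545
False
```

View pics/s5c.png

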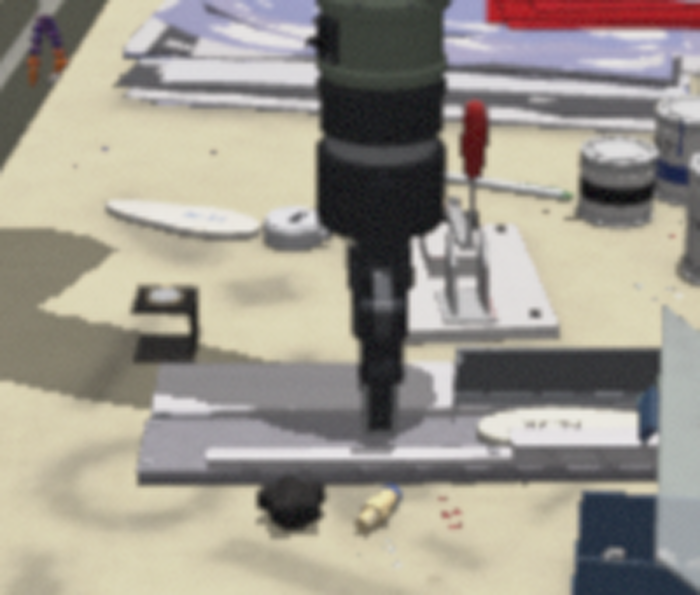

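The part's blunt end stays at crop (477,426). The finger is clear of the hood, so I raise along the approach path in reverse.

```bash
python3 - <<'E'
from h import *
bot.movel(W(-45,29,18),max_speed=25); st()
print(bot.movel(W(-45,13,42),max_speed=25,threshold=15)); st()
print(bot.movel(W(-45,13,80),max_speed=35,threshold=15)); st()
bot.movel(W(-90,13,170),max_speed=120)
bot.move_ptp(W(-170,10,300),ORI); bot.dwell(.3); st()
for n in("side","top"): cv2.imwrite(f"pics/{n}6.png",imaging.capture(n))
im=cv2.imread("pics/side6.png")[200:330,220:400]; cv2.imwrite("pics/s6c.png",cv2.resize(im,None,fx=4,fy=4,interpolation=cv2.INTER_CUBIC))
E
```

```text
t 13.34 fix [-45.3  28.7  18. ] F [-1.4 -2.5  1. ] T [-0.43  0.21 -0.01] op 0.548
False
 t 14.64 fix [-44.9  13.1  42. ] F [ 1.5 -1.5 -0.3] T [-0.19 -0.1  -0.02] op 0.548
False
 t 15.88 fix [-45.2  13.1  79.7] F [-0.  -0.2 -0.2] T [-0.02 -0.08  0.06] op 0.551
 t 17.82 fix [-170.    10.3  298.6] F [ 0.9 -0.3  0.5] T [0.01 0.03 0.01] op 0.545
```

View pics/s6c.png

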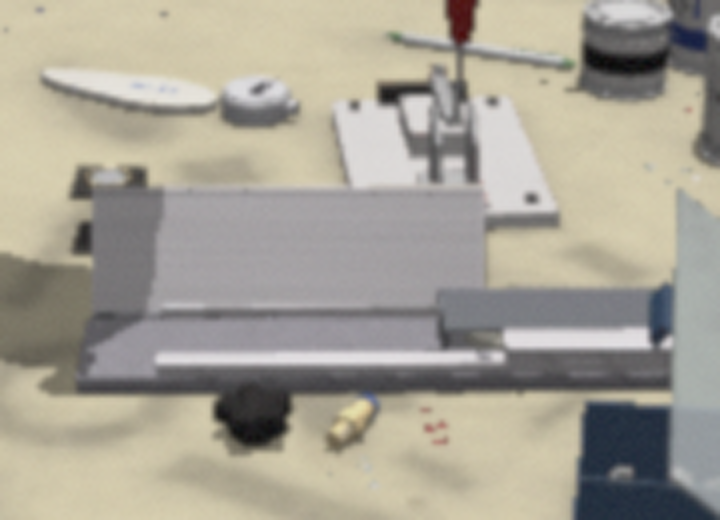

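View pics/top6.png

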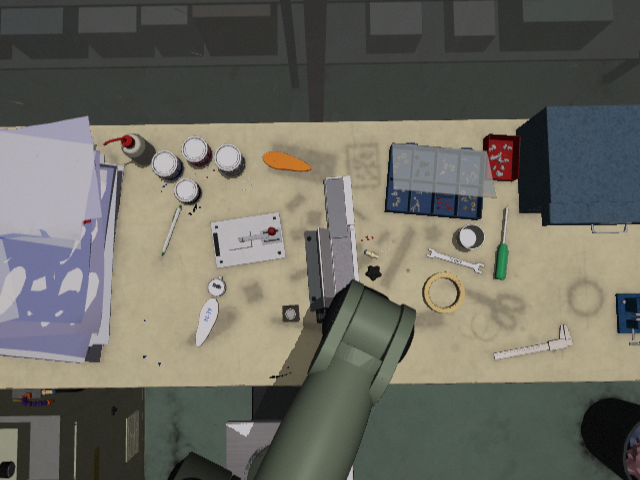

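The flap is shut: the plate's upper edge is back at side row 247, as at the start. The lane in front of the apron is empty, and the part's blunt end shows just inside the apron at side crop (475,340). The bystanders are at the same pixels as before.

```bash
python3 -c "
from h import *
bot.sign_off(); st()"
```

```text
the job is handed in; nothing more can be done
the job is handed in; nothing more can be done
```

The printed part is under the cover with the flap shut, and I handed the job in at about 18 s of robot time.

- **What I did:** One fingertip held the press plate down while the other pushed the part in from behind. I then drew the finger back out with the plate still held, and raised it slowly so the spring closed the flap.
- **Part position:** Three measurements before release put the blunt end between 10 and 12.5 mm past the apron's front face. It has to be past 3 mm. The pointed end was at about 140 mm, short of the 152 mm wall. The part had not moved when I drew the finger back.
- **Last pictures:** The plate is back at its starting height, so the flap is shut, and the lane in front of the apron is empty. The loupe, second part, star knob, fitting and tape roll look unmoved, judged by eye.
- **Forces:** The highest tool force I read was about 14 N, when finding the plate's bottom stop.

No check failed. The three position readings differed by about 2.5 mm, within what the camera can resolve.

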